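Sort the tea tins into the caddy and offer it up

TASK

Set each of the two tea tins upright in the bay of the wooden caddy that has its own colour (yellow lid in the yellow bay, blue lid in the blue bay); set them in, do not drop them. Then take the caddy by its handle bar and lift it straight up, level all the way, until it is at least 10 cm above its round mat, and keep it there still and level: the program finishes while holding the caddy in the air. Leave the bell, the teal cup and the black leveller where they are.

Things in the scene. Friction and masses are not known exactly. Their poses are not given: they have to be found in the camera images.
- mat: Fixed round black rubber mat, 208 mm across, 4 mm thick, lying on the worktop under the caddy. Origin at the centre of its underside.
- caddy: Loose light-wood caddy, 92 (x) x 178 (y) x 93 (z) mm, 0.4 kg, on the mat at any yaw. Origin: centre of its underside, z up. A 6 mm wall across its middle parts two bays side by side along y, each 80 x 80 mm inside; walls 6 mm thick, 24 mm high; floor 6 mm thick. Posts 10 x 12 mm at x = +-41, y = 0 carry a handle bar along x over the middle.
- caddy_grip (a point): Centre of the caddy's handle bar, 86 mm above the caddy's underside, axes as the caddy. The darker wooden bar is 92 mm long (caddy x), 12 mm wide (y), 14 mm high (top at 93 mm), open below between the posts; can be pinched from above with the fingers closing along the caddy's y.
- yellow_bay (a point): Centre of the inner floor of the bay on the caddy's +y side, 44 mm from the caddy's centre, 6 mm above its underside; yellow floor and yellow strip on the outside of the end wall.
- blue_bay (a point): The same for the bay on the caddy's -y side; blue floor and blue strip on the outside of the end wall.
- yellow_tin: Loose upright round tea tin, 42 mm in diameter, 52 mm high, about 70 g, white with a yellow lid and band (the lid does not come off). Origin at the centre of its underside, z up. Starts on the bare worktop on one side of the mat.
- blue_tin: The same with a blue lid and band; starts on the other side of the mat.
- bell: Bystander: silver counter bell with a black foot, 64 mm in diameter, 56 mm high, loose. Origin at the centre of its underside.
- teal_cup: Bystander: teal espresso cup, 79 x 63 x 55 mm with its handle, loose. Origin at the centre of its underside.
- leveller: Bystander: black round coffee leveller, 62 mm in diameter, 33 mm high, loose. Origin at the centre of its underside.
Things that resemble listed ones, but are neither listed nor needed, are in the scene too. Of the things shaped like the blue_tin, the blue one is meant.

How it is judged:
By the outcome, as a careful person would: the job done as asked, in the order asked, and still so for the second after the job is handed in, while the arm keeps its last pose, push and grip.
It also fails if it takes over 64 s, if anything falls off the work surface, if the arm or the gripper's body presses on something with over 40 N, if the wrist force passes 120 N, or if a joint passes its speed limit or range.

ROBOT

A 6-joint arm with a two-finger parallel gripper is mounted at the origin on a cart in front of the work surface, level with it; the furniture and walls round the work are solid. World frame = base frame: x ahead of the robot, y to its left, z up, the work surface at z = 0. Lengths are in m, angles in degrees, forces in N, time in s.
With the tool pointing down it reaches from about 0.4 to 0.825 m from the base axis. Payload 7 kg.
Tool frame: the origin (TCP) lies at the very end of the fingers, on their centre line; the grasp point (between the pads) lies 19 mm behind it (r.hold_point_z is the distance from the TCP to the grasp point, in m); z points along the fingers, y is the direction in which the jaws open and shut (so a half turn about z gives the same grasp; the last joint's range is limited). The gripper opens to 88 mm and grips with 3 to 60 N. Pads are 19 mm wide; open, the fingers measure 130 mm over their backs; the gripper's body (78 mm by 193 mm) begins 47 mm behind the grasp point.
Start: joints at [-57.806, 20.546, 0.682, 0, -70.136, -16.507], TCP at [0.182, -0.65, 0.227] pointing down, gripper open.
Joint ranges: [-176.03, 176.03], [-82.01, 121.73], [-58.28, 71.71], [-173.87, 95.51], [-174.79, -0.11], [-173.66, 173.66]. Speed limits (degrees/s): [136.94, 136.94, 172.46, 180, 180, 180].

INTERFACE

Orientations are given as [roll, pitch, yaw] about the fixed x, y, z axes, in that order (R = Rz(yaw) Ry(pitch) Rx(roll)).
In Python, from plant import r gives the robot as it stands. The module is installed in compiled form; this text tells all that it offers.
- The arm moves only by the shell command python3 -m inch 'ROWS' [FORCE]. ROWS is text: rows parted by semicolons, each of 7 numbers parted by spaces: the shift along the tool's x, y, z in m, then the turn, a rotation vector about the tool's x, y, z in rad, then the opening, from 0 (shut) to 1 (fully open). In form: tx ty tz ax ay az jaw; .... A call has 1 to 20 rows; each row shifts and turns the commanded pose from where the row before left it, along the tool's axes as they then stand; what a row does not reach is not made up. A row lasts 1/12 s, in which the tool goes at most 41.7 mm and 7.16 degrees, less where a joint would pass 70% of its speed; a pose out of reach is approached as far as the arm can. A call with a gripper value outside its range is refused whole. The fingers move at their own pace and stop on an object; FORCE is the grip in N (left out, the last holds). Time passes only in rows, so rows that do not move let the fingers close. It gives the time, the measured TCP pose, the force and the opening at its end, in the units of the state.
- r.get_state(): the state, without advancing time (a new reading comes with each control period).
- r.capture(name): name is "side" or "top"; returns the picture (480x640x3 uint8, red, green, blue); there is no depth.
- r.camera_params(name): a dict with "vfov" (degrees; the focal length in pixels is half the picture's height over the tangent of half this angle, whatever the lens; pixels are square), "cx", "cy" (the principal point, pixels), "R" (3x3) and "t" (3): a world point X has camera coordinates R X + t. Camera axes: x right, y down, z forward; pixel columns grow to the right and rows downward; lengths in m; the calibration is good to about 2 mm. A picture is of the moment at which its call begins. camera_params takes no time and is no camera call.
- r.close_job(): hands the job in, once; it reports no verdict.
Trained networks look in the newest picture that a camera, given by its name, has taken for a name from the list of things; names that differ only in an ending like _2 or _b are one class to them, and where a whole thing is asked for, a point or a joint stands for the part that bears it (a point fixed in the world has none). Each returns a list of dicts, best first, with "p" (0 to 1); they miss things now and then, are a little off and sometimes report something else, mostly with a low value. They report only what shows in the picture. A call takes as long as a camera call. They do not tell look-alikes from the thing itself.
- r.recognise(target, camera): "xy" ([column, row] in pixels, amid what is visible of it).
The state is a dict: "time_s": time; "joints": joint angles; "qd": joint speeds; "joint_torque": joint torques, N m; "tcp_pos": TCP position; "eef_rot": TCP orientation; "contact_force": force on the tool from outside, world axes, zero at the start; "moment": the same for the moment, N m; "gripper_width": finger opening in m.
Only numpy, scipy, OpenCV 4.12 (cv2) and the standard library are available. Lean on these libraries where they do the work, as an engineer would, in place of code of your own. Each camera call takes 0.05 s, during which the arm holds its last target.

## Working session

There is one attempt and no reset: what is moved stays moved. The work goes in short steps, Python scripts to look and compute and a shell command to move; the robot and the scene stay as the last step left them, time stands still between calls to the robot, and variables do not carry over. Pictures are saved under pics/ and viewed, and the job is handed in when it is done.

```bash
mkdir -p pics
python3 - <<'E'
from plant import r
import cv2
for n in("side","top"):
    im=r.capture(n); cv2.imwrite(f"pics/{n}0.png",im[:,:,::-1])
    print(n,r.camera_params(n))
    for t in ["caddy","yellow_tin","blue_tin","yellow_bay","blue_bay","caddy_grip","mat","bell","teal_cup","leveller"]:
        print(t,[(d['xy'],round(d['p'],2)) for d in r.recognise(t,n)][:4])
print(r.get_state())
E
```

```text
side {'vfov': 53.2148520894919, 'cx': 319.94106233859554, 'cy': 234.2051761382167, 'R': array([[ 0.98144687, -0.19044992, -0.02215575],
       [-0.12512371, -0.548634  , -0.82664671],
       [ 0.1452794 ,  0.81408204, -0.56228492]]), 't': array([-0.52685806,  0.13168424,  1.27741393])}
caddy [([303.0, 263.5], 0.68)]
yellow_tin [([288.7, 201.1], 0.8), ([302.9, 261.4], 0.25)]
blue_tin [([321.7, 385.1], 0.72), ([323.6, 317.7], 0.7)]
yellow_bay [([304.4, 262.2], 0.66)]
blue_bay [([302.7, 261.3], 0.75), ([290.4, 203.1], 0.67)]
caddy_grip [([302.2, 260.5], 0.96)]
mat [([313.4, 278.3], 0.66), ([306.6, 262.7], 0.24)]
bell [([325.3, 207.5], 0.54)]
teal_cup []
leveller [([293.0, 186.2], 0.59)]
top {'vfov': 57.706503853064405, 'cx': 325.15366078591444, 'cy': 243.73065876408296, 'R': array([[ 0.0238702 , -0.99959749, -0.01533209],
       [-0.99231403, -0.021828  , -0.12180475],
       [ 0.12142105,  0.01812175, -0.99243566]]), 't': array([-0.01259419,  0.53760117,  1.03730099])}
caddy [([339.4, 261.5], 0.65)]
yellow_tin [([207.1, 255.9], 0.68)]
blue_tin [([437.7, 263.1], 0.87), ([510.4, 280.6], 
[... 302 characters left out ...]
, 0.7), ([159.5, 246.7], 0.62)]
{'time_s': 1.1, 'joints': array([-5.78043155e+01,  2.05438992e+01,  6.80813056e-01,  6.18707517e-04,
       -7.01354329e+01, -1.65081710e+01]), 'qd': array([-0.10334743,  0.08131671,  0.07778645, -0.01368432, -0.08023492,
        0.02421656]), 'joint_torque': array([ 1.35269388e-04, -5.82402170e+01,  2.93298483e+01,  7.00292230e+00,
        1.22981894e-02, -3.79242613e-05]), 'tcp_pos': array([ 0.18249675, -0.64983205,  0.22658227]), 'eef_rot': array([-1.79998415e+02, -1.37070616e-04, -1.64312276e+02]), 'contact_force': array([-0.06075261,  0.27227511,  0.28921785]), 'moment': array([-0.03979822,  0.06552406,  0.02041993]), 'gripper_width': 0.08778924881914327}
```

View pics/side0.png

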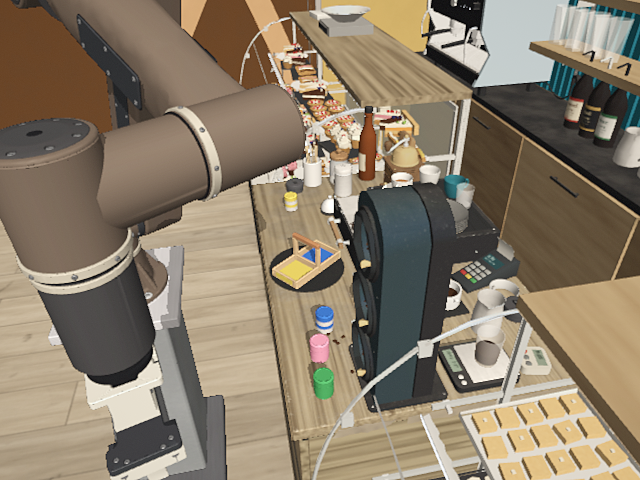

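View pics/top0.png

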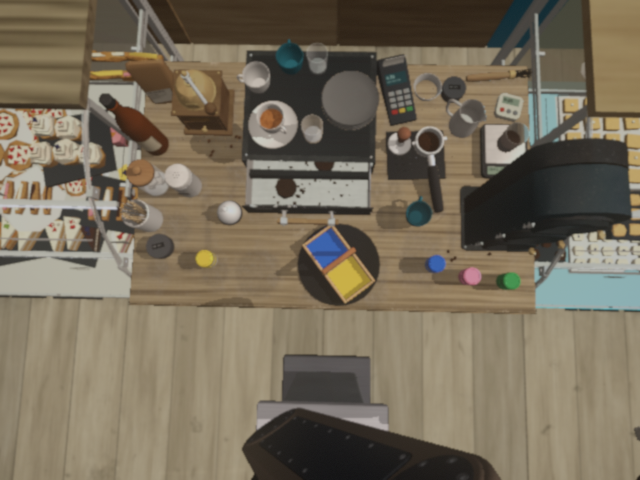

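Run:
```python
import cv2
a=cv2.imread("pics/top0.png")[180:340,140:540]; cv2.imwrite("pics/top0z.png",cv2.resize(a,None,fx=2,fy=2,interpolation=2))
a=cv2.imread("pics/side0.png")[160:440,180:460]; cv2.imwrite("pics/side0z.png",cv2.resize(a,None,fx=2.1,fy=2.1,interpolation=2))
```

```text
(no output)
```

View pics/top0z.png

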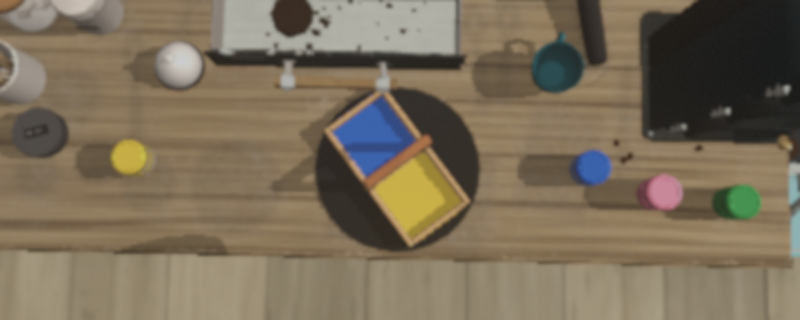

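View pics/side0z.png

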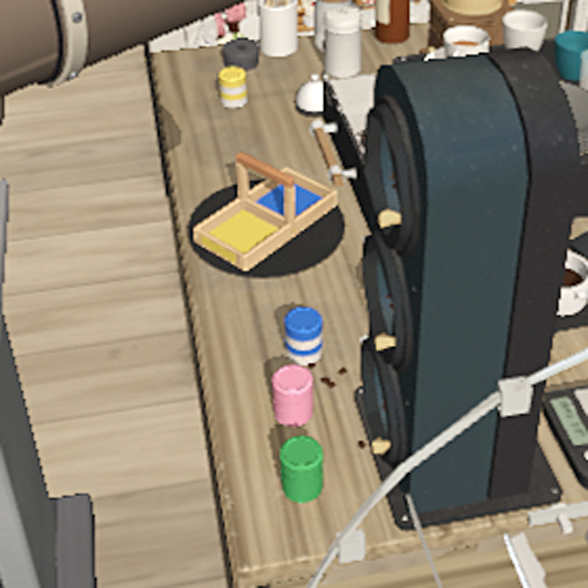

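```bash
cat > h.py <<'E'
import numpy as np,cv2
from plant import r
def K(n):
    c=r.camera_params(n); f=240/np.tan(np.radians(c['vfov']/2)); return f,c
def unproj(n,uv,z):
    f,c=K(n); d=np.array([(uv[0]-c['cx'])/f,(uv[1]-c['cy'])/f,1]); R=np.array(c['R']);t=np.array(c['t'])
    o=-R.T@t; w=R.T@d; return (o+w*(z-o[2])/w[2])[:2]
def proj(n,X):
    f,c=K(n); p=np.array(c['R'])@np.array(X,float)+c['t']; return np.array([c['cx']+f*p[0]/p[2],c['cy']+f*p[1]/p[2]])
def blob(im,lo,hi,box):
    h=cv2.cvtColor(im[:,:,::-1].copy(),cv2.COLOR_BGR2HSV); x0,y0,x1,y1=box
    m=cv2.inRange(h[y0:y1,x0:x1],lo,hi); ys,xs=np.nonzero(m)
    return np.array([xs.mean()+x0,ys.mean()+y0]),len(xs),(xs.min()+x0,ys.min()+y0,xs.max()+x0,ys.max()+y0)
Y=((20,120,100),(35,255,255));B=((105,150,80),(125,255,255))
E
python3 - <<'E'
from h import *
t=cv2.imread("pics/top0.png")[:,:,::-1]; s=cv2.imread("pics/side0.png")[:,:,::-1]
for nm,c,box in(("yt",Y,(180,235,230,280)),("bt",B,(420,245,455,285)),("bayY",Y,(300,225,380,310)),("bayB",B,(300,225,380,310))):
    b=blob(t,*c,box); print(nm,b,unproj("top",b[0],.052 if 't' in nm else .01))
for nm,c,box in(("yt",Y,(275,185,305,215)),("bt",B,(310,300,340,340)),("bayY",Y,(260,225,350,310)),("bayB",B,(260,225,350,310))):
    b=blob(s,*c,box); print('side',nm,b,unproj("side",b[0],.04 if 't' in nm else .01))
z=np.array([[383,92],[326,131],[411,244],[470,200],[369,185],[429,141]])/2+[140,180]
for i,p in enumerate(z): print(p,[unproj("top",p,h).round(4) for h in ((.028,.034) if i<4 else (.097,))])
z=np.array([[319,170]])
s=np.array([[239,156],[293,186],[194,230],[243,268],[337,198]])/2.1+[180,160]
for i,p in enumerate(s): print('side',p,[unproj("side",p,h).round(4) for h in ((.097,) if i<2 else (.028,.034))])
E
```

```text
yt (array([204.01760563, 258.24647887]), 284, (np.int64(195), np.int64(249), np.int64(214), np.int64(267))) [0.49369489 0.29075814]
bt (array([436.00531915, 263.31382979]), 188, (np.int64(429), np.int64(256), np.int64(443), np.int64(271))) [ 0.49409019 -0.26658293]
bayY (array([348.24856046, 277.13819578]), 1042, (np.int64(327), np.int64(256), np.int64(370), np.int64(298))) [ 0.45821942 -0.05919671]
bayB (array([326.31241283, 247.92050209]), 717, (np.int64(308), np.int64(231), np.int64(344), np.int64(266))) [ 0.53002197 -0.003001  ]
side yt (array([290.264, 197.704]), 125, (np.int64(284), np.int64(192), np.int64(297), np.int64(206))) [0.49439859 0.28325449]
side bt (array([323.97609562, 315.2310757 ]), 251, (np.int64(316), np.int64(306), np.int64(332), np.int64(328))) [ 0.49415836 -0.27331922]
side bayY (array([293.69605568, 271.37587007]), 431, (np.int64(276), np.int64(260), np.int64(312), np.int64(284))) [ 0.45337447 -0.06062265]
side bayB (array([318.53773585, 264.94811321]), 212, (np.int64(304), np.int64(248), np.int64(332), np.int64(309))) [ 0.52389266 -0.04763659]
[331.5 226. ] [array([ 0.583 , -0.0148]), array([ 0.582 , -0.0149])]
[303.  245.5] [array([0.5327, 0.0544]), array([0.532, 0.054])]
[345.5 302. ] [array([ 0.397 , -0.0529]), array([ 0.3971, -0.0527])]
[375. 280.] [array([ 0.4519, -0.1238]), array([ 0.4517, -0.1232])]
[324.5 272.5] [array([ 0.4635, -0.0015])]
[354.5 250.5] [array([ 0.5157, -0.0693])]
side [293.80952381 234.28571429] [array([ 0.4654, -0.0127])]
side [319.52380952 248.57142857] [array([ 0.5201, -0.0916])]
side [272.38095238 269.52380952] [array([ 0.397 , -0.0631]), array([ 0.3966, -0.0707])]
side [295.71428571 287.61904762] [array([ 0.4465, -0.1489]), array([ 0.4457, -0.1559])]
side [340.47619048 254.28571429] [array([ 0.5878, -0.0368]), array([ 0.586 , -0.0447])]
```

```bash
cat >> h.py <<'E'
def wire(n,im,x,y,yaw,k=1,off=(0,0),z0=.004):
    c,s=np.cos(np.radians(yaw)),np.sin(np.radians(yaw))
    def P(a,b,h):
        p=proj(n,(x+c*a-s*b,y+s*a+c*b,z0+h)); return tuple(int(round(v)) for v in ((p-off)+.5)*k)
    def box(ax,ay,h,cy=0,col=(0,0,255)):
        q=[P(i*ax,cy+j*ay,h) for i,j in((-1,-1),(1,-1),(1,1),(-1,1))]
        cv2.polylines(im,[np.array(q)],True,col,1)
    box(.046,.089,.024); box(.046,.089,0,col=(255,0,255)); box(.046,.006,.093,col=(255,255,0))
    box(.04,.04,.006,.043,(0,255,0)); box(.04,.04,.006,-.043,(0,255,0))
E
python3 - <<'E'
from h import *
from scipy.optimize import least_squares
z=np.array([[383,92],[326,131],[411,244],[470,200],[369,185],[429,141]])/2+[140,180]
# model corners: far-left... order: blue end: 0,1 ; yellow end: 2,3
M=[(-.046,-.089,.024),(.046,-.089,.024),(.046,.089,.024),(-.046,.089,.024),(.046,0,.093),(-.046,0,.093)]
def res(p,n=None):
    c,s=np.cos(p[2]),np.sin(p[2]);o=[]
    for m,u in zip(M,z):
        o+=list(proj("top",(p[0]+c*m[0]-s*m[1],p[1]+s*m[0]+c*m[1],.004+m[2]))-u)
    return np.array(o)
s=least_squares(res,[.49,-.035,np.radians(128)],loss='soft_l1'); p=s.x; print(p[:2],np.degrees(p[2]),s.fun.round(1))
for n,(x0,y0,x1,y1),k in(("top",(280,210,400,320),5),("side",(260,220,360,300),6)):
    a=cv2.imread(f"pics/{n}0.png")[y0:y1,x0:x1]; a=cv2.resize(a,None,fx=k,fy=k,interpolation=2)
    wire(n,a,p[0],p[1],np.degrees(p[2]),k,(x0,y0)); cv2.imwrite(f"pics/w_{n}.png",a)
for q in [(463,246),(465,250),(463,165),(480,252),(535,245)]: print("grinder",q,unproj("top",q,.02).round(3))
for q in [(246,212),(370,212),(283,218),(333,218)]: print("mach",q,[unproj("top",q,h).round(3) for h in(0,.1,.2)])
for t,q in(("pink",(471,275)),("green",(511,281)),("bell",(230,212)),("cup",(417,212))): print(t,unproj("top",q,.05).round(3))
a=cv2.imread("pics/side0.png")[160:310,240:440]; cv2.imwrite("pics/side0y.png",cv2.resize(a,None,fx=4,fy=4,interpolation=2))
E
```

```text
[ 0.49137794 -0.03442435] 128.4364264608301 [ 0.2 -2.7 -1.   0.1  0.3  1.7  0.8  0.7 -1.4  0.3  0.5 -1.8]
grinder (463, 246) [ 0.541 -0.341]
grinder (465, 250) [ 0.531 -0.346]
grinder (463, 165) [ 0.748 -0.344]
grinder (480, 252) [ 0.527 -0.382]
grinder (535, 245) [ 0.548 -0.518]
mach (246, 212) [array([0.619, 0.205]), array([0.6  , 0.185]), array([0.581, 0.164])]
mach (370, 212) [array([ 0.626, -0.112]), array([ 0.606, -0.104]), array([ 0.586, -0.095])]
mach (283, 218) [array([0.606, 0.11 ]), array([0.588, 0.098]), array([0.569, 0.086])]
mach (333, 218) [array([ 0.608, -0.018]), array([ 0.59 , -0.018]), array([ 0.572, -0.018])]
pink [ 0.468 -0.35 ]
green [ 0.456 -0.444]
bell [0.609 0.234]
cup [ 0.618 -0.222]
```

View pics/w_top.png

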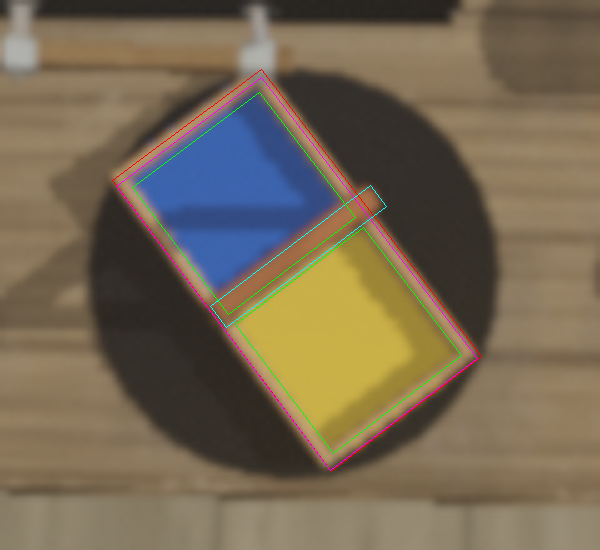

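View pics/w_side.png

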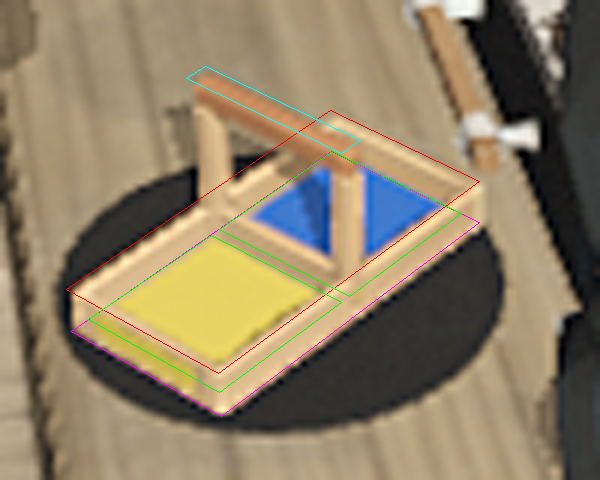

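View pics/side0y.png

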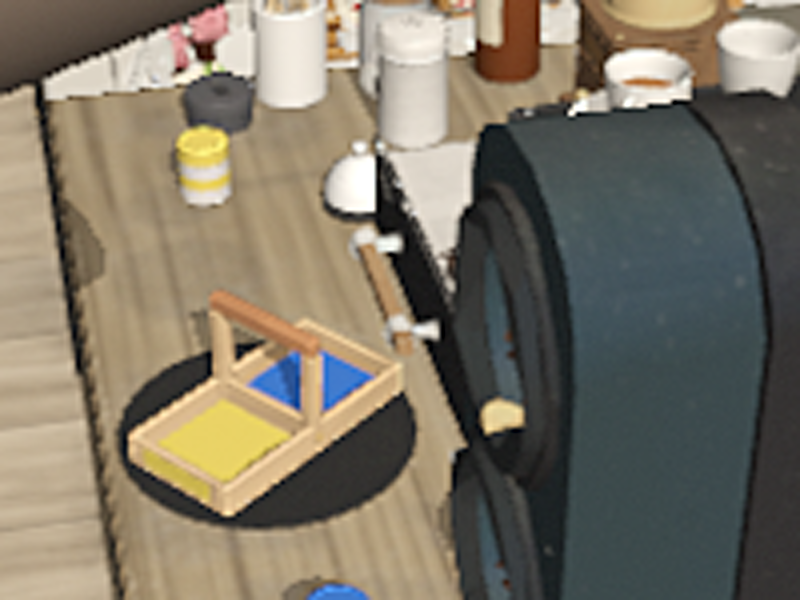

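```bash
python3 -m inch '0 0 0 0 0 -0.118 1;0 0 0 0 0 -0.118 1;0 0 0 0 0 -0.118 1;0 0 0 0 0 -0.118 1;0 0 0 0 0 -0.118 1;0 0 0 0 0 -0.118 1;0 0 0 0 0 -0.118 1;0 0 0 0 0 -0.118 1;0 0 0 0 0 -0.118 1;0 0 0 0 0 -0.118 1;0 0 0 0 0 -0.118 1;0 0 0 0 0 0 1' 15; python3 -c "
from plant import r;print(r.get_state()['joints'])"
```

```text
time_s: 2.1
tcp_pos: [0.1825, -0.6498, 0.2266]
eef_rot: [180.0, -0.0, -89.6]
contact_force: [-0.2, 0.1, 0.6]
gripper_width: 0.0875
[-5.78031510e+01  2.05461098e+01  6.82432475e-01  2.57765642e-04
 -7.01363308e+01  5.81747560e+01]
```

```bash
python3 -m inch '-.035 -.012 0 0 0 0 1;-.035 -.012 0 0 0 0 1;-.035 -.012 0 0 0 0 1;-.035 -.012 0 0 0 0 1;-.035 -.012 0 0 0 0 1;-.035 -.012 0 0 0 0 1;-.035 -.012 0 0 0 0 1;-.035 -.012 0 0 0 0 1;-.035 -.012 0 0 0 0 1;-.035 -.012 0 0 0 0 1;-.006 -.032 .01 0 0 0 1;-.006 -.032 .01 0 0 0 1;-.006 -.032 .01 0 0 0 1;-.006 -.032 .01 0 0 0 1;-.006 -.032 .01 0 0 0 1;-.004 -.032 .01 0 0 0 1;0 0 0 0 0 0 1;0 0 0 0 0 0 1'
python3 - <<'E'
from h import *
for n in("side","top"):
    im=r.capture(n); cv2.imwrite(f"pics/{n}1.png",im[:,:,::-1])
print(proj("side",r.get_state()['tcp_pos']),proj("top",r.get_state()['tcp_pos']))
E
```

```text
time_s: 3.6
tcp_pos: [0.4949, -0.265, 0.1651]
eef_rot: [179.9, 0.0, -90.1]
contact_force: [-1.1, 0.3, 0.4]
gripper_width: 0.0878
[322.03876597 270.15601169] [448.23945579 259.3389177 ]
```

View pics/side1.png

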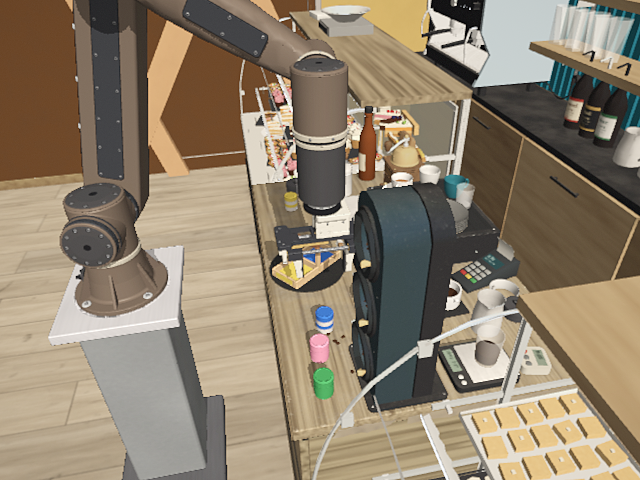

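View pics/top1.png

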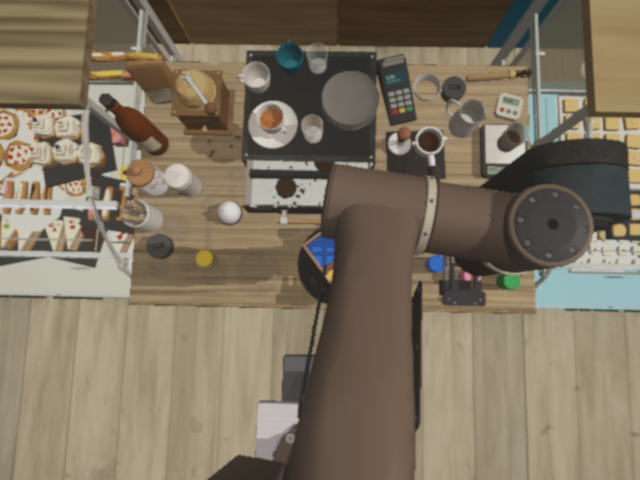

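```bash
python3 -m inch '.002 0 .027 0 0 0 1;0 0 .027 0 0 0 1;0 0 .027 0 0 0 1;0 0 .027 0 0 0 1;0 0 .018 0 0 0 1;0 0 .009 0 0 0 1;0 0 0 0 0 0 1;0 0 0 0 0 0 1'
python3 - <<'E'
from h import *
im=r.capture("side"); cv2.imwrite("pics/side2.png",cv2.resize(im[200:380,220:460,::-1],None,fx=3,fy=3,interpolation=2))
E
```

```text
time_s: 4.37
tcp_pos: [0.4942, -0.2679, 0.0325]
eef_rot: [-180.0, -0.0, -90.0]
contact_force: [0.6, -0.2, 0.8]
gripper_width: 0.0879
```

View pics/side2.png

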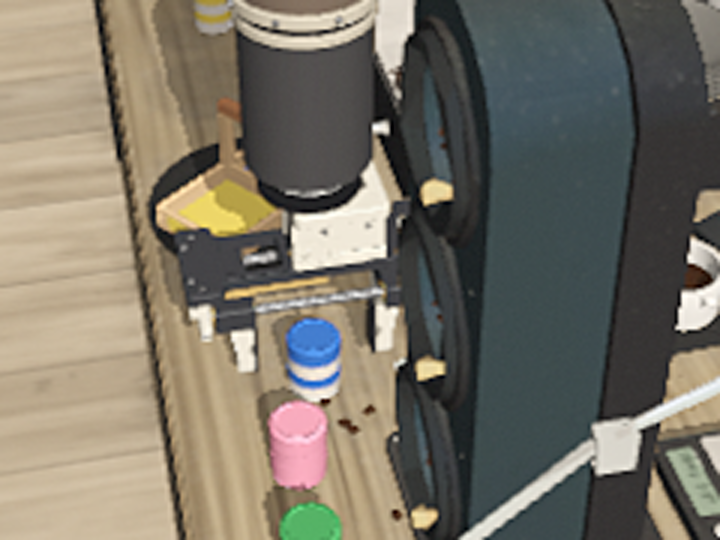

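```bash
python3 -m inch '0 0 .0025 0 0 0 .6;0 0 0 0 0 0 .4;0 0 0 0 0 0 .4;0 0 0 0 0 0 .3;0 0 0 0 0 0 .3;0 0 0 0 0 0 .3;0 0 0 0 0 0 .3;0 0 0 0 0 0 .3;0 0 0 0 0 0 .3' 20
```

```text
time_s: 5.17
tcp_pos: [0.4942, -0.2675, 0.0291]
eef_rot: [-180.0, -0.0, -89.9]
contact_force: [0.5, -0.0, -0.1]
gripper_width: 0.0415
```

```bash
python3 -m inch '0 0 -.01 0 0 0 .3;0 0 -.02 0 0 0 .3;0 0 -.03 0 0 0 .3;0 0 -.03 0 0 0 .3;0 0 -.03 0 0 0 .3;0 0 -.02 0 0 0 .3;-.02 -.004 0 0 0 0 .3;-.03 -.004 0 0 0 0 .3;-.03 -.004 0 0 0 0 .3;-.03 -.004 0 0 0 0 .3;-.03 -.004 0 0 0 0 .3;-.03 -.004 0 0 0 0 .3;-.03 -.004 0 0 0 0 .3;-.03 -.0035 0 0 0 0 .3;-.02 0 0 0 0 0 .3;-.01 0 0 0 0 0 .3;0 0 0 0 0 0 .3;0 0 0 0 0 0 .3'; python3 -m inch '0 0 0 0 0 .1 .3;0 0 0 0 0 .1 .3;0 0 0 0 0 .1 .3;0 0 0 0 0 .1 .3;0 0 0 0 0 .1 .3;0 0 0 0 0 .1 .3;0 0 0 0 0 .1 .3;0 0 0 0 0 .1 .3;0 0 0 0 0 .1 .3;0 0 0 0 0 0 .3;0 0 0 0 0 0 .3;0 0 0 0 0 0 .3'
python3 - <<'E'
from h import *
im=r.capture("side"); a=cv2.resize(im[150:330,220:420,::-1],None,fx=3.5,fy=3.5,interpolation=2)
cv2.imwrite("pics/side3.png",a)
E
```

```text
time_s: 6.67
tcp_pos: [0.5252, -0.0074, 0.1694]
eef_rot: [-180.0, -0.0, -89.9]
contact_force: [-0.7, 0.4, -0.9]
gripper_width: 0.0417
time_s: 7.67
tcp_pos: [0.5253, -0.0082, 0.1691]
eef_rot: [-180.0, -0.0, -141.4]
contact_force: [0.4, 0.5, -0.5]
gripper_width: 0.0417
```

View pics/side3.png

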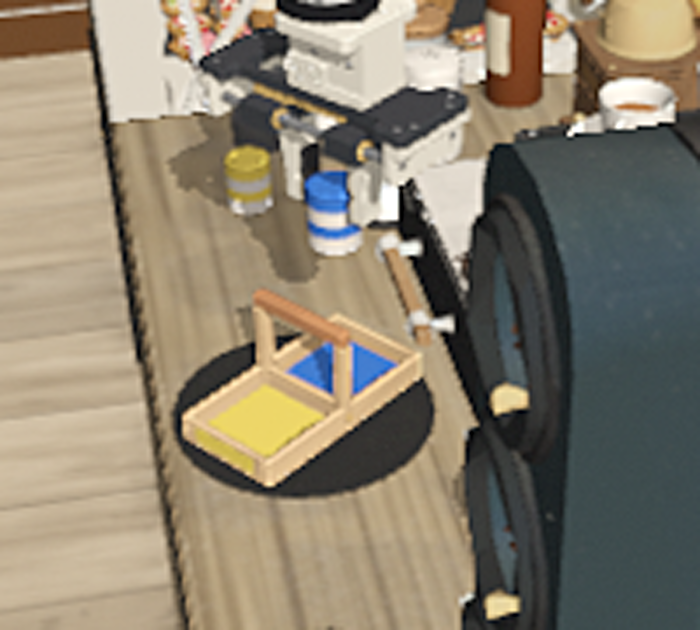

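```bash
python3 -m inch '0 0 .02 0 0 0 .3;0 0 .03 0 0 0 .3;0 0 .03 0 0 0 .3;0 0 .02 0 0 0 .3;0 0 0 0 0 0 .3;0 0 0 0 0 0 .3'
python3 - <<'E'
from h import *
im=r.capture("side"); a=cv2.resize(im[190:300,250:370,::-1],None,fx=5,fy=5,interpolation=2)
p=r.get_state()['tcp_pos']; print(p)
for z in(p[2]-.029,p[2]+.023):
  q=[tuple(int(v) for v in (proj("side",(p[0]+.021*np.cos(t),p[1]+.021*np.sin(t),z))-(250,190)+.5)*5) for t in np.linspace(0,6.28,24)]
  cv2.polylines(a,[np.array(q)],True,(0,0,255),1)
wire("side",a,.4914,-.036,128.4,5,(250,190))
cv2.imwrite("pics/side4.png",a)
im=r.capture("top"); cv2.imwrite("pics/top4.png",cv2.resize(im[180:320,240:440,::-1],None,fx=3,fy=3,interpolation=2))
E
```

```text
time_s: 8.22
tcp_pos: [0.5249, -0.0079, 0.0686]
eef_rot: [180.0, -0.1, -141.4]
contact_force: [-0.1, -0.5, 0.1]
gripper_width: 0.0415
[ 0.52597704 -0.0075274   0.06983169]
```

View pics/side4.png

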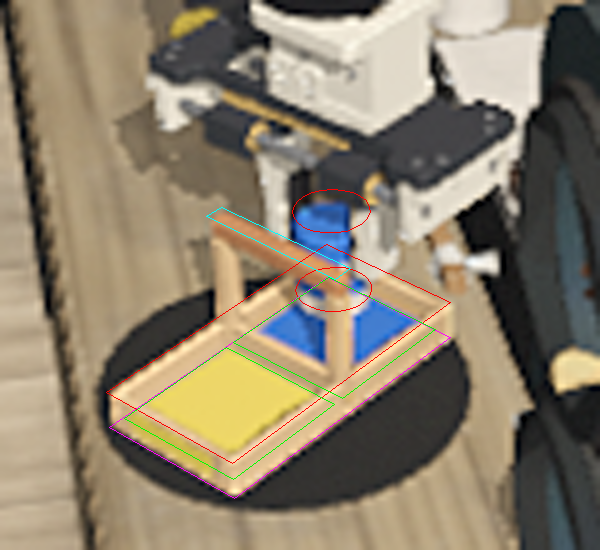

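View pics/top4.png

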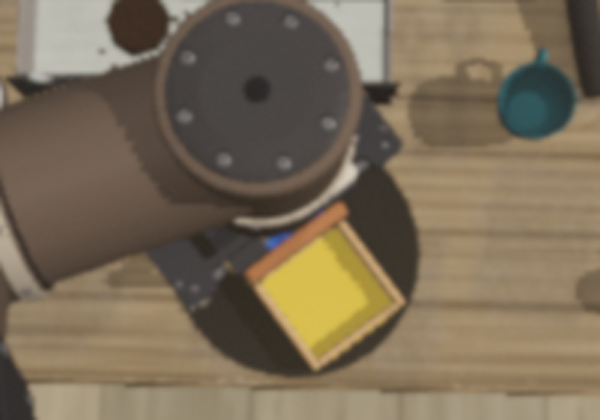

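```bash
python3 -m inch '0.001 -.001 .008 0 0 0 .3;0 0 .008 0 0 0 .3;0 0 .006 0 0 0 .3;0 0 .003 0 0 0 .3;0 0 .001 0 0 0 .3;0 0 0 0 0 0 .3;0 0 0 0 0 0 .3'
```

```text
time_s: 8.9
tcp_pos: [0.5253, -0.0089, 0.0431]
eef_rot: [-180.0, -0.0, -141.5]
contact_force: [-0.2, 0.2, -1.1]
gripper_width: 0.0418
```

```bash
python3 -m inch '0 0 .001 0 0 0 .3;0 0 .001 0 0 0 .3;0 0 0 0 0 0 .3;0 0 0 0 0 0 .3'; python3 -m inch '0 0 .001 0 0 0 .3;0 0 0 0 0 0 .3;0 0 0 0 0 0 .3'
```

```text
time_s: 9.23
tcp_pos: [0.5252, -0.0089, 0.0411]
eef_rot: [-180.0, 0.0, -141.5]
contact_force: [0.3, 0.4, -1.5]
gripper_width: 0.0411
time_s: 9.48
tcp_pos: [0.5251, -0.0089, 0.04]
eef_rot: [180.0, -0.0, -141.5]
contact_force: [0.6, -0.5, -0.7]
gripper_width: 0.0409
```

```bash
python3 -m inch '0 0 .001 0 0 0 .3;0 0 0 0 0 0 .3;0 0 0 0 0 0 .3'; python3 -m inch '0 0 .0007 0 0 0 .3;0 0 0 0 0 0 .3;0 0 0 0 0 0 .3'
python3 - <<'E'
from h import *
im=r.capture("side"); a=cv2.resize(im[190:300,250:370,::-1],None,fx=5,fy=5,interpolation=2)
cv2.imwrite("pics/side5.png",a)
E
```

```text
time_s: 9.73
tcp_pos: [0.5253, -0.0089, 0.0391]
eef_rot: [-180.0, 0.0, -141.5]
contact_force: [1.7, -0.5, -0.3]
gripper_width: 0.0415
time_s: 9.98
tcp_pos: [0.5253, -0.0089, 0.039]
eef_rot: [-180.0, 0.0, -141.5]
contact_force: [-3.5, 1.8, 7.7]
gripper_width: 0.0414
```

View pics/side5.png

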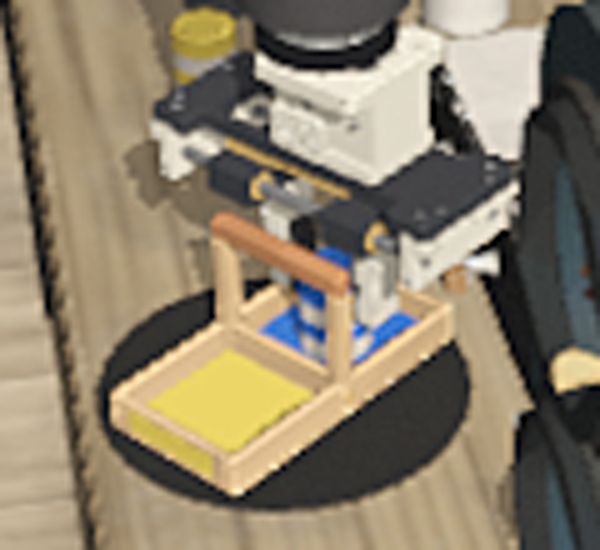

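```bash
python3 -m inch '0 0 0 0 0 0 .5;0 0 0 0 0 0 .55;0 0 0 0 0 0 .7;0 0 0 0 0 0 .7;0 0 0 0 0 0 .7;0 0 -.005 0 0 0 .7;0 0 -.02 0 0 0 .7;0 0 -.03 0 0 0 .7;0 0 -.03 0 0 0 .7;0 0 -.03 0 0 0 1;0 0 -.02 0 0 0 1;0 0 0 0 0 0 1'
python3 - <<'E'
from h import *
im=r.capture("side"); a=cv2.resize(im[150:300,240:390,::-1],None,fx=4,fy=4,interpolation=2)
cv2.imwrite("pics/side6.png",a)
E
```

```text
time_s: 11.03
tcp_pos: [0.5278, -0.0085, 0.1786]
eef_rot: [-179.8, 0.4, -141.5]
contact_force: [1.0, 0.3, 0.1]
gripper_width: 0.0759
```

View pics/side6.png

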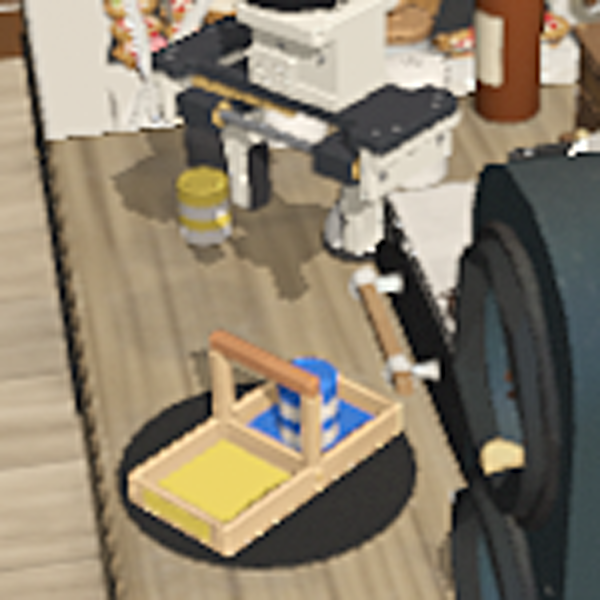

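```bash
python3 -m inch '-.0161 .0254 0 0 0 0 1;-.0161 .0254 0 0 0 0 1;-.0161 .0254 0 0 0 0 1;-.0161 .0254 0 0 0 0 1;-.0161 .0254 0 0 0 0 1;-.0161 .0254 0 0 0 0 1;-.0161 .0254 0 0 0 0 1;-.0161 .0254 0 0 0 0 1;-.0161 .0254 0 0 0 0 1;-.0161 .0254 0 0 0 0 1;0 0 .02 0 0 0 1;0 0 .03 0 0 0 1;0 0 .03 0 0 0 1;0 0 .01 0 0 0 1;0 0 0 0 0 0 1;0 0 0 0 0 0 1'
python3 - <<'E'
from h import *
im=r.capture("side"); a=cv2.resize(im[120:240,230:380,::-1],None,fx=4,fy=4,interpolation=2)
cv2.imwrite("pics/side7.png",a)
p=r.get_state()['tcp_pos'];print(p)
E
```

```text
time_s: 12.42
tcp_pos: [0.4932, 0.2899, 0.0834]
eef_rot: [-180.0, -0.1, -141.5]
contact_force: [-0.4, 0.0, 0.7]
gripper_width: 0.0875
[0.49383328 0.29042417 0.08441334]
```

View pics/side7.png

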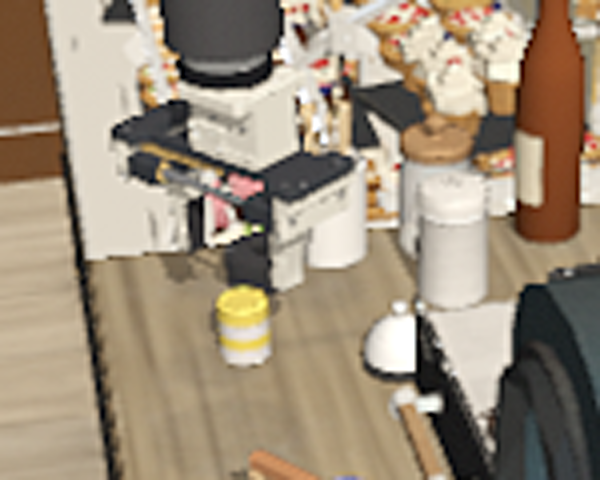

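```bash
python3 -m inch '0 0 .02 0 0 0 1;0 0 .02 0 0 0 1;0 0 .01 0 0 0 1;0 0 .0045 0 0 0 1;0 0 0 0 0 0 1;0 0 0 0 0 0 1'
python3 - <<'E'
from h import *
im=r.capture("side"); a=cv2.resize(im[120:240,230:380,::-1],None,fx=4,fy=4,interpolation=2)
cv2.imwrite("pics/side8.png",a)
E
```

```text
time_s: 12.97
tcp_pos: [0.4937, 0.2906, 0.0299]
eef_rot: [-180.0, 0.1, -141.5]
contact_force: [0.1, -0.2, -0.3]
gripper_width: 0.0874
```

View pics/side8.png

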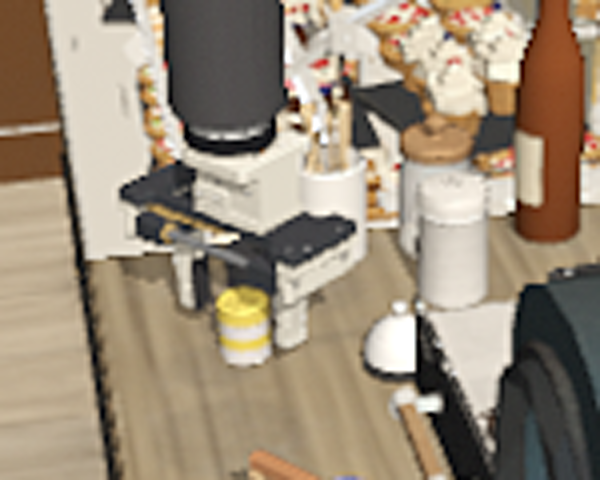

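```bash
python3 -m inch '0 0 0 0 0 0 .6;0 0 0 0 0 0 .4;0 0 0 0 0 0 .4;0 0 0 0 0 0 .3;0 0 0 0 0 0 .3;0 0 0 0 0 0 .3;0 0 0 0 0 0 .3;0 0 0 0 0 0 .3;0 0 0 0 0 0 .3' 20; python3 -m inch '0 0 -.01 0 0 0 .3;0 0 -.02 0 0 0 .3;0 0 -.03 0 0 0 .3;0 0 -.03 0 0 0 .3;0 0 -.03 0 0 0 .3;0 0 -.02 0 0 0 .3;0 0 0 0 0 0 .3'
```

```text
time_s: 13.77
tcp_pos: [0.4931, 0.2902, 0.0289]
eef_rot: [180.0, 0.0, -141.5]
contact_force: [-0.2, -0.1, 0.3]
gripper_width: 0.0416
time_s: 14.35
tcp_pos: [0.4951, 0.2917, 0.1747]
eef_rot: [180.0, 0.5, -141.5]
contact_force: [0.2, 1.1, -0.2]
gripper_width: 0.0415
```

```bash
python3 -m inch '.0127 -.0131 0 0 0 0 .3;.0227 -.0231 0 0 0 0 .3;.0227 -.0231 0 0 0 0 .3;.0227 -.0231 0 0 0 0 .3;.0227 -.0231 0 0 0 0 .3;.0227 -.0231 0 0 0 0 .3;.0227 -.0231 0 0 0 0 .3;.0227 -.0231 0 0 0 0 .3;.0227 -.0231 0 0 0 0 .3;.0227 -.0231 0 0 0 0 .3;.0227 -.0231 0 0 0 0 .3;.01 -.01 0 0 0 0 .3;0 0 0 0 0 0 .3;0 0 0 0 0 0 .3'
python3 - <<'E'
from h import *
im=r.capture("side"); a=cv2.resize(im[150:300,240:390,::-1],None,fx=4,fy=4,interpolation=2)
cv2.imwrite("pics/side9.png",a)
im=r.capture("top"); cv2.imwrite("pics/top9.png",cv2.resize(im[180:320,240:440,::-1],None,fx=4,fy=4,interpolation=2))
E
```

```text
time_s: 15.52
tcp_pos: [0.4549, -0.0653, 0.1685]
eef_rot: [180.0, -0.0, -141.6]
contact_force: [-0.9, 0.8, -0.7]
gripper_width: 0.0416
```

View pics/side9.png

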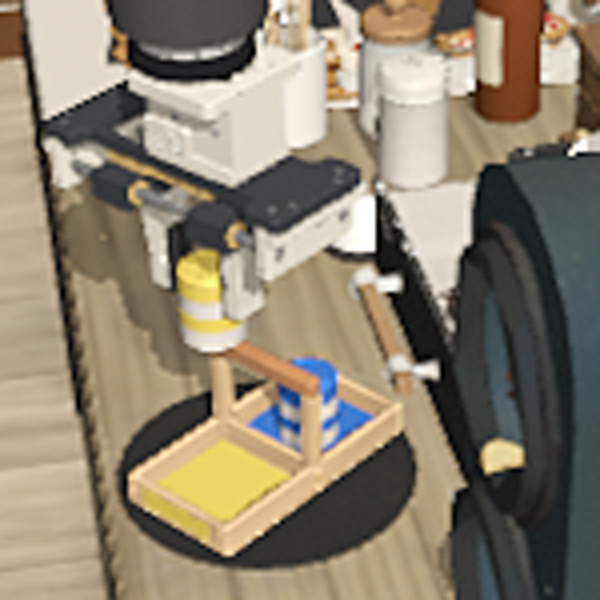

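View pics/top9.png

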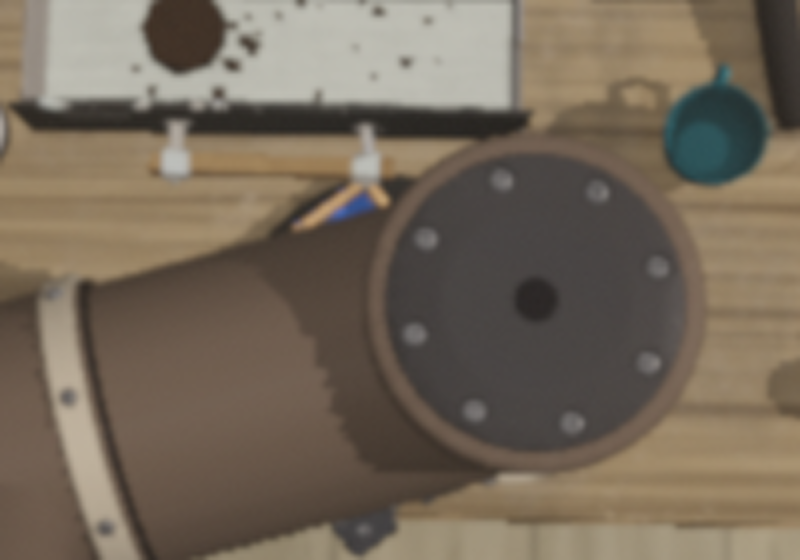

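```bash
python3 -m inch '0 0 .02 0 0 0 .3;0 0 .03 0 0 0 .3;0 0 .03 0 0 0 .3;0 0 .02 0 0 0 .3;0 0 0 0 0 0 .3;0 0 0 0 0 0 .3'
python3 - <<'E'
from h import *
im=r.capture("side"); a=cv2.resize(im[190:300,250:370,::-1],None,fx=5,fy=5,interpolation=2)
cv2.imwrite("pics/side10.png",a)
E
```

```text
time_s: 16.12
tcp_pos: [0.4553, -0.0637, 0.0684]
eef_rot: [179.9, -0.2, -141.4]
contact_force: [-0.1, -0.3, 0.0]
gripper_width: 0.0415
```

View pics/side10.png

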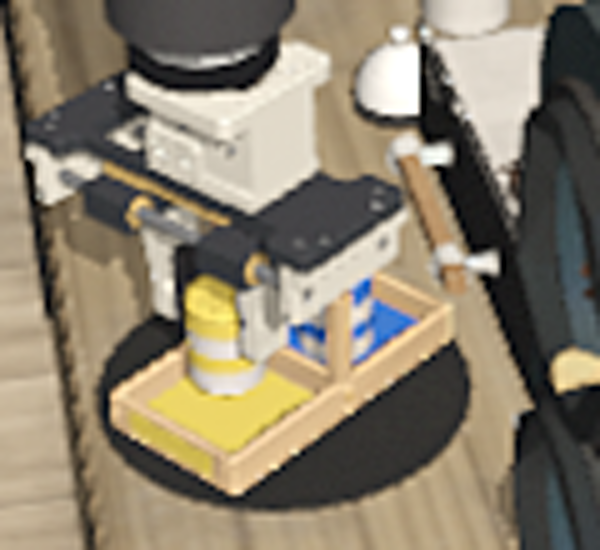

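```bash
python3 -m inch '0 0 .008 0 0 0 .3;0 0 .008 0 0 0 .3;0 0 .006 0 0 0 .3;0 0 .003 0 0 0 .3;0 0 .001 0 0 0 .3;0 0 0 0 0 0 .3;0 0 0 0 0 0 .3'; python3 -m inch '0 0 .001 0 0 0 .3;0 0 .001 0 0 0 .3;0 0 0 0 0 0 .3;0 0 0 0 0 0 .3'
```

```text
time_s: 16.75
tcp_pos: [0.4559, -0.0642, 0.043]
eef_rot: [-180.0, 0.0, -141.5]
contact_force: [0.7, 0.3, -0.6]
gripper_width: 0.0417
time_s: 17.08
tcp_pos: [0.4558, -0.0642, 0.0409]
eef_rot: [180.0, -0.0, -141.5]
contact_force: [-0.4, 1.0, -1.5]
gripper_width: 0.0417
```

```bash
python3 -m inch '0 0 .001 0 0 0 .3;0 0 .0005 0 0 0 .3;0 0 0 0 0 0 .3;0 0 0 0 0 0 .3'; python3 -m inch '0 0 .0007 0 0 0 .3;0 0 0 0 0 0 .3;0 0 0 0 0 0 .3'
```

```text
time_s: 17.42
tcp_pos: [0.4558, -0.0642, 0.0393]
eef_rot: [180.0, -0.0, -141.5]
contact_force: [0.8, 0.2, -0.9]
gripper_width: 0.0414
time_s: 17.67
tcp_pos: [0.4559, -0.0642, 0.0388]
eef_rot: [-180.0, 0.0, -141.5]
contact_force: [-0.3, 0.2, 2.0]
gripper_width: 0.0412
```

```bash
python3 -m inch '0 0 .0003 0 0 0 .3;0 0 0 0 0 0 .5;0 0 0 0 0 0 .55;0 0 0 0 0 0 .7;0 0 0 0 0 0 .7;0 0 0 0 0 0 .7;0 0 -.005 0 0 0 .7;0 0 -.02 0 0 0 .7;0 0 -.03 0 0 0 .7;0 0 -.03 0 0 0 .7;0 0 -.03 0 0 0 .7;0 0 -.02 0 0 0 .7;0 0 0 0 0 0 .7;0 0 0 0 0 0 .7'
python3 -m inch '0 0 0 0 0 -.1122 .6;0 0 0 0 0 -.1122 .6;0 0 0 0 0 -.1122 .6;0 0 0 0 0 -.1122 .6;0 0 0 0 0 -.1122 .6;0 0 0 0 0 -.1122 .6;0 0 0 0 0 -.1122 .6;0 0 0 0 0 -.1122 .6;0 0 0 0 0 -.1122 .6;0 0 0 0 0 -.1122 .6;0 0 0 0 0 -.1122 .6;0 0 0 0 0 -.1122 .6;0 0 0 0 0 -.1122 .6;0 0 0 0 0 -.1122 .6;0 0 0 0 0 0 .6;0 0 0 0 0 0 .6'
python3 - <<'E'
from h import *
im=r.capture("side"); cv2.imwrite("pics/side11f.png",im[:,:,::-1]); a=cv2.resize(im[190:300,250:370,::-1],None,fx=5,fy=5,interpolation=2)
cv2.imwrite("pics/side11.png",a)
E
```

```text
time_s: 18.83
tcp_pos: [0.4564, -0.064, 0.1748]
eef_rot: [-179.9, 0.2, -141.5]
contact_force: [-0.8, -0.2, -0.2]
gripper_width: 0.0611
time_s: 20.17
tcp_pos: [0.4552, -0.0643, 0.1725]
eef_rot: [179.9, 0.0, -51.7]
contact_force: [0.7, -0.3, 0.9]
gripper_width: 0.0522
```

View pics/side11.png

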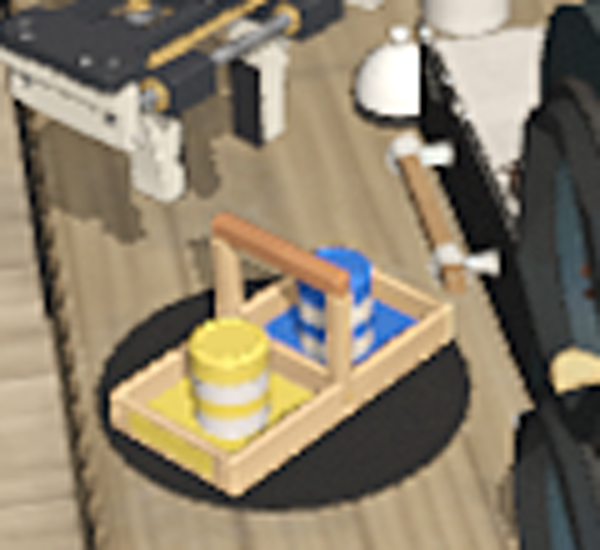

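Run:
```python
from h import *
s=cv2.imread("pics/side11f.png")[:,:,::-1]
for nm,X in(("y",(.4559,-.0642,.062)),("b",(.5253,-.0089,.062))):
    print(nm,proj("side",X), (proj("side",X)-[250,190]+.5)*5)
a=cv2.resize(s[190:300,250:370,::-1],None,fx=5,fy=5,interpolation=2)
for X in((.4559,-.0642,.062),(.5253,-.0089,.062)):
  q=[tuple(int(v) for v in (proj("side",(X[0]+.021*np.cos(t),X[1]+.021*np.sin(t),X[2]))-(250,190)+.5)*5) for t in np.linspace(0,6.28,24)]
  cv2.polylines(a,[np.array(q)],True,(0,0,255),1)
wire("side",a,.4914,-.036,128.4,5,(250,190))
cv2.imwrite("pics/side12.png",a)
```

```text
y [293.79778535 256.55348772] [221.48892673 335.2674386 ]
b [315.9292743 241.3601665] [332.14637148 259.30083249]
```

View pics/side12.png

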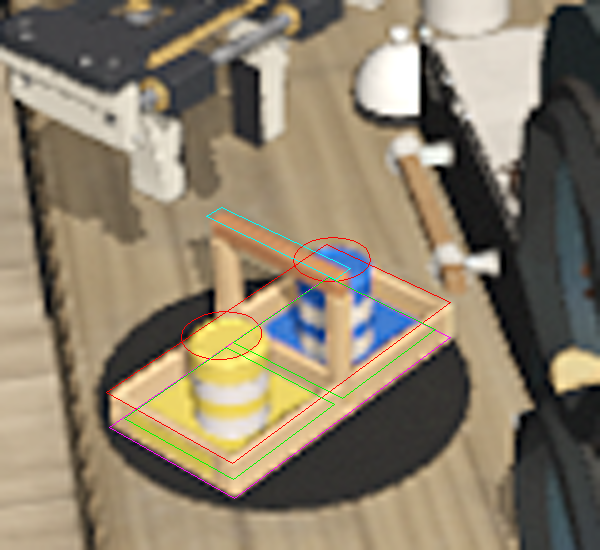

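```bash
python3 -m inch '0 0 0 0 0 0 .6;-.01 .015 0 0 0 0 .6;-.02 .025 0 0 0 0 .6;-.02 .025 0 0 0 0 .6;-.02 .025 0 0 0 0 .6;0 0 0 0 0 0 .6'
python3 - <<'E'
from plant import r
print(r.get_state()['joints'])
E
```

```text
time_s: 20.72
tcp_pos: [0.3365, -0.0663, 0.1727]
eef_rot: [180.0, 0.1, -51.7]
contact_force: [-0.9, 0.1, -0.0]
gripper_width: 0.0523
[ 22.742559   -10.74348077 -41.75514442  -0.1029257  -59.02654569
  15.61626132]
```

Run:
```python
from h import *
im=r.capture("top"); x0,y0=270,210
a=cv2.resize(im[y0:330,x0:410,::-1],None,fx=5,fy=5,interpolation=2)
for X in((.4559,-.0642,.062),(.5253,-.0089,.062)):
  q=[tuple(int(v) for v in (proj("top",(X[0]+.021*np.cos(t),X[1]+.021*np.sin(t),X[2]))-(x0,y0)+.5)*5) for t in np.linspace(0,6.28,24)]
  cv2.polylines(a,[np.array(q)],True,(0,0,255),1)
wire("top",a,.4914,-.036,128.4,5,(x0,y0))
cv2.imwrite("pics/top12.png",a)
```

```text
(no output)
```

View pics/top12.png

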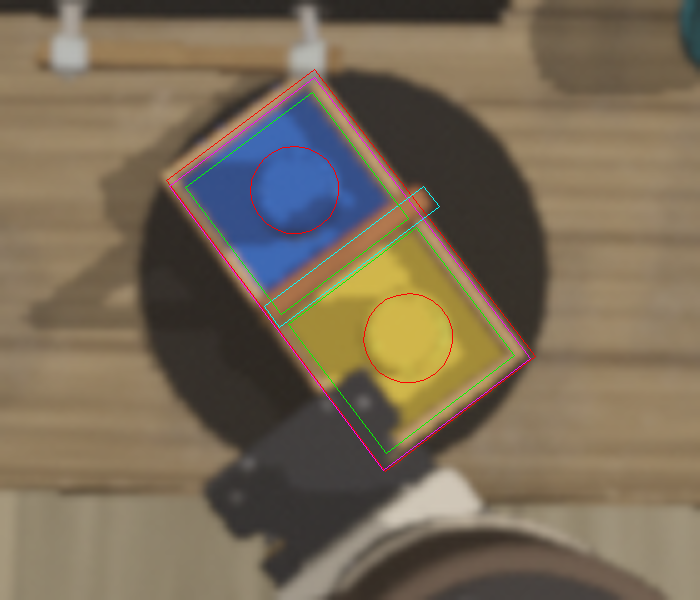

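```bash
python3 -m inch '.01 -.02 0 0 0 0 .6;.01456 -.0284 0 0 0 0 .6;.01456 -.0284 0 0 0 0 .6;.01456 -.0284 0 0 0 0 .6;.0136 -.0268 0 0 0 0 .6;.0056 -.01 0 0 0 0 .6;0 0 .02 0 0 0 .6;0 0 .02 0 0 0 .6;0 0 .01 0 0 0 .6;0 0 0 0 0 0 .6;0 0 0 0 0 0 .6'
python3 - <<'E'
from h import *
im=r.capture("side"); a=cv2.resize(im[180:300,250:370,::-1],None,fx=5,fy=5,interpolation=2)
cv2.imwrite("pics/side13.png",a)
E
```

```text
time_s: 21.68
tcp_pos: [0.4983, -0.0343, 0.1233]
eef_rot: [179.9, 0.0, -51.5]
contact_force: [0.3, 0.7, 0.5]
gripper_width: 0.0527
```

View pics/side13.png

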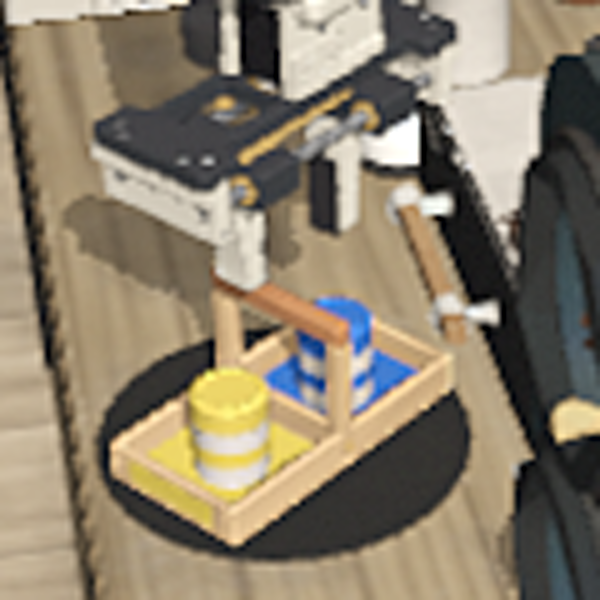

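```bash
python3 -m inch '-.0024 .0049 0 0 0 0 .6;0 0 .01 0 0 0 .6;0 0 .015 0 0 0 .6;0 0 .015 0 0 0 .6;0 0 .008 0 0 0 .6;0 0 .003 0 0 0 .6;0 0 0 0 0 0 .6;0 0 0 0 0 0 .6'
python3 - <<'E'
from h import *
im=r.capture("side"); a=cv2.resize(im[180:300,250:370,::-1],None,fx=5,fy=5,interpolation=2)
cv2.imwrite("pics/side14.png",a)
E
```

```text
time_s: 22.4
tcp_pos: [0.4933, -0.0352, 0.0728]
eef_rot: [-180.0, -0.0, -51.5]
contact_force: [0.4, -0.7, 0.3]
gripper_width: 0.0524
```

View pics/side14.png

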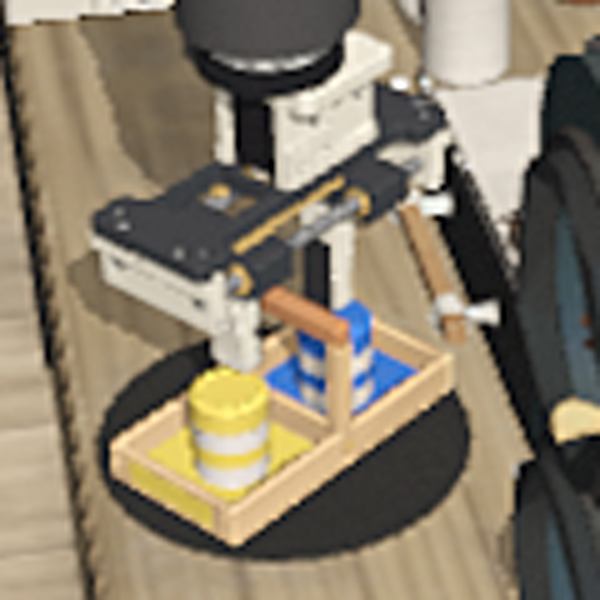

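```bash
python3 -m inch '0 0 .0012 0 0 0 .4;0 0 0 0 0 0 .3;0 0 0 0 0 0 .25;0 0 0 0 0 0 .22;0 0 0 0 0 0 .2;0 0 0 0 0 0 .18;0 0 0 0 0 0 .16;0 0 0 0 0 0 .14;0 0 0 0 0 0 .12;0 0 0 0 0 0 .1;0 0 0 0 0 0 .08' 15; python3 -m inch '0 0 0 0 0 0 .05;0 0 0 0 0 0 .03;0 0 0 0 0 0 0;0 0 0 0 0 0 0;0 0 0 0 0 0 0;0 0 0 0 0 0 0' 50
python3 - <<'E'
from h import *
im=r.capture("side"); a=cv2.resize(im[180:300,250:370,::-1],None,fx=5,fy=5,interpolation=2)
cv2.imwrite("pics/side15.png",a)
E
```

```text
time_s: 23.37
tcp_pos: [0.4933, -0.0351, 0.0712]
eef_rot: [-180.0, -0.0, -51.5]
contact_force: [2.1, 0.8, -1.4]
gripper_width: 0.0115
time_s: 23.87
tcp_pos: [0.4932, -0.0352, 0.0713]
eef_rot: [-180.0, -0.0, -51.5]
contact_force: [1.8, 1.1, -0.5]
gripper_width: 0.0115
```

View pics/side15.png

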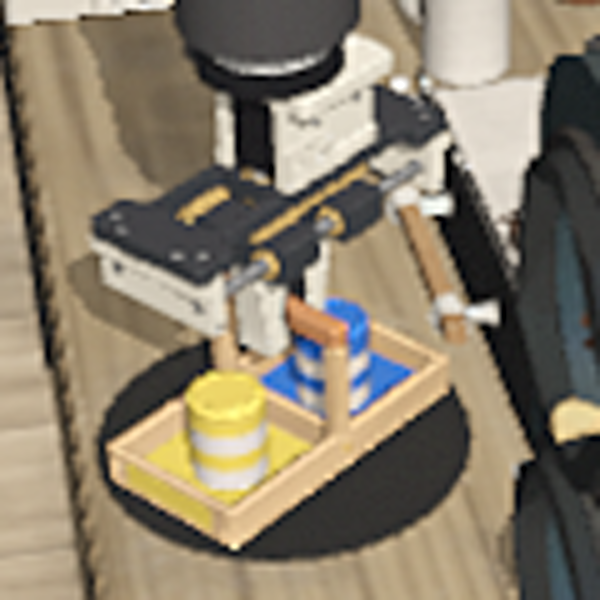

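```bash
python3 -m inch '0 0 -.001 0 0 0 0;0 0 -.002 0 0 0 0;0 0 -.003 0 0 0 0;0 0 -.004 0 0 0 0;0 0 -.004 0 0 0 0;0 0 -.003 0 0 0 0;0 0 -.002 0 0 0 0;0 0 -.001 0 0 0 0;0 0 0 0 0 0 0;0 0 0 0 0 0 0'
python3 - <<'E'
from h import *
s=r.get_state(); print(s['contact_force'],s['moment'])
im=r.capture("side"); a=cv2.resize(im[180:300,250:370,::-1],None,fx=5,fy=5,interpolation=2)
cv2.imwrite("pics/side16.png",a)
E
```

```text
time_s: 24.75
tcp_pos: [0.4919, -0.0355, 0.0907]
eef_rot: [179.9, 0.1, -51.5]
contact_force: [-2.4, 0.8, -7.9]
gripper_width: 0.0114
[-2.44774118  0.78768232 -7.85228187] [-0.1259274   1.07007379  0.02102605]
```

View pics/side16.png

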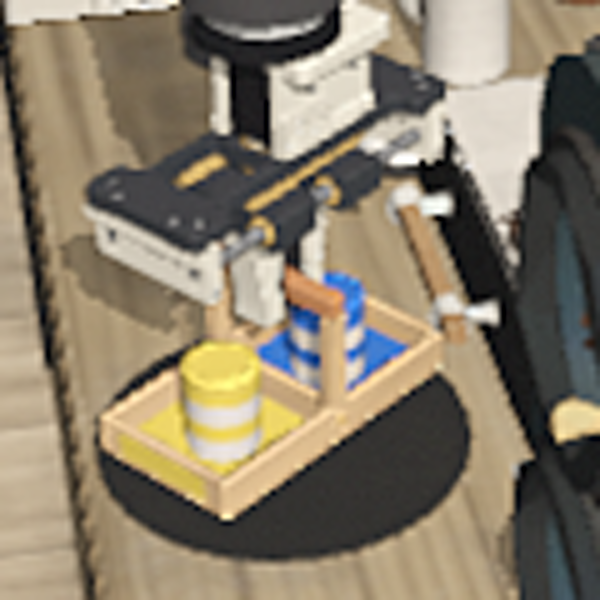

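Run:
```python
from h import *
from scipy.optimize import least_squares
for s,t in(((341,242),(331.6,220.2)),((332,220.5),(284,219.7))):
    print(least_squares(lambda X:np.r_[proj("side",X)-s,proj("top",X)-t],[.6,0,.05]).x.round(4))
for i in range(3):
    r.capture("side"); s=r.get_state(); print(s['contact_force'].round(1),s['moment'].round(2),s['tcp_pos'].round(4),s['eef_rot'].round(2))
im=r.capture("top"); cv2.imwrite("pics/top16.png",cv2.resize(im[200:320,270:410,::-1],None,fx=5,fy=5,interpolation=2))
x=r.camera_params("top")
for z in(.03,.06): print(unproj("top",(331.6,224.4),z))
```

```text
[ 0.5936 -0.0149  0.0532]
[0.5929 0.1009 0.0514]
[-2.1  0.9 -7.4] [-0.13  1.32 -0.  ] [ 0.4921 -0.0355  0.0907] [ 1.799e+02  5.000e-02 -5.152e+01]
[-2.6 -0.3 -8.1] [-0.17  1.33  0.08] [ 0.4921 -0.0355  0.0908] [ 1.7991e+02  4.0000e-02 -5.1520e+01]
[-2.3  0.5 -7.1] [-0.12  1.43  0.06] [ 0.4922 -0.0355  0.0908] [ 1.7992e+02  4.0000e-02 -5.1520e+01]
[ 0.58664397 -0.01501719]
[ 0.58160545 -0.01514778]
```

View pics/top16.png

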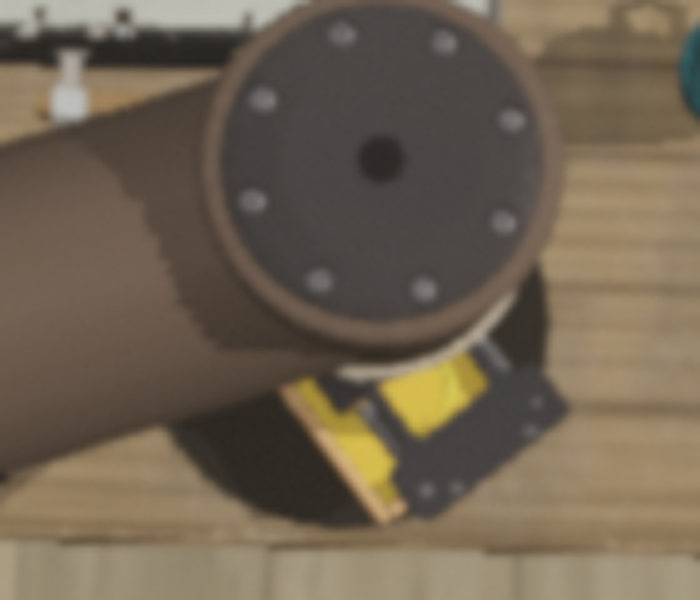

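```bash
python3 -m inch '0 0 .002 0 0 0 0;0 0 .002 0 0 0 0;-.0016 .002 0 0 0 0 0;-.0023 .0029 0 0 0 0 0;-.0023 .0029 0 0 0 0 0;-.0012 .0016 0 0 0 0 0;0 0 0 0 0 0 0;0 0 0 0 0 0 0;0 0 0 0 0 0 0'
python3 - <<'E'
from h import *
for i in range(3):
    s=r.get_state(); print(s['contact_force'].round(1),s['moment'].round(2),s['tcp_pos'].round(4),s['eef_rot'].round(2)); im=r.capture("side"); 
a=cv2.resize(im[180:300,250:370,::-1],None,fx=5,fy=5,interpolation=2)
cv2.imwrite("pics/side17.png",a)
E
```

```text
time_s: 25.75
tcp_pos: [0.4813, -0.0352, 0.0874]
eef_rot: [-180.0, -0.0, -51.5]
contact_force: [-0.4, -0.5, -5.1]
gripper_width: 0.0114
[-0.4 -0.5 -5.1] [ 0.01  0.14 -0.01] [ 0.4813 -0.0352  0.0874] [-1.7997e+02 -2.0000e-02 -5.1500e+01]
[ 0.1  0.1 -4.6] [-0.02  0.09 -0.02] [ 0.4813 -0.0352  0.0873] [-1.7997e+02 -1.0000e-02 -5.1500e+01]
[ 0.5  0.1 -4.5] [-0.06  0.16  0.02] [ 0.4813 -0.0352  0.0873] [-1.7998e+02 -1.0000e-02 -5.1510e+01]
```

View pics/side17.png

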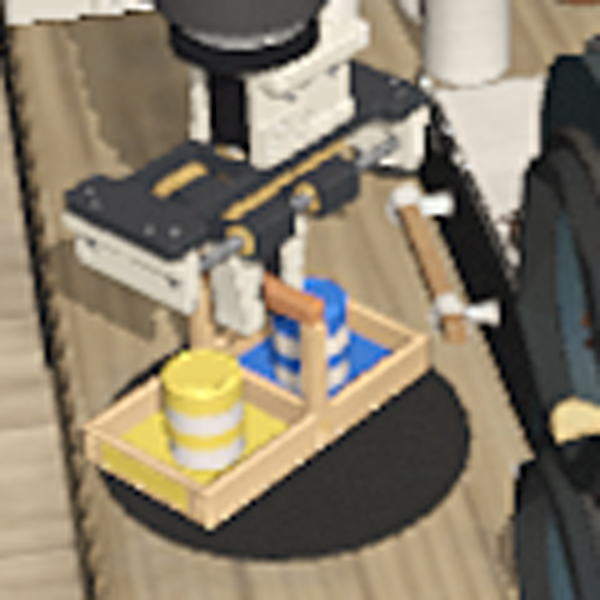

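```bash
python3 -m inch '-.0015 .002 0 0 0 0 0;-.0016 .002 0 0 0 0 0;0 0 0 0 0 0 0;0 0 -.002 0 0 0 0;0 0 -.004 0 0 0 0;0 0 -.006 0 0 0 0;0 0 -.006 0 0 0 0;0 0 -.006 0 0 0 0;0 0 -.006 0 0 0 0;0 0 -.004 0 0 0 0;0 0 -.002 0 0 0 0;0 0 0 0 0 0 0;0 0 0 0 0 0 0'
python3 - <<'E'
from h import *
for i in range(2):
    s=r.get_state(); print(s['contact_force'].round(1),s['moment'].round(2),s['tcp_pos'].round(4),s['eef_rot'].round(2)); im=r.capture("side"); 
a=cv2.resize(im[150:290,240:370,::-1],None,fx=4.2,fy=4.2,interpolation=2)
cv2.imwrite("pics/side18.png",a)
E
```

```text
time_s: 26.98
tcp_pos: [0.4758, -0.0354, 0.1231]
eef_rot: [-180.0, 0.0, -51.5]
contact_force: [-1.1, -0.3, -5.0]
gripper_width: 0.0118
[-1.1 -0.3 -5. ] [ 0.02  0.19 -0.02] [ 0.4758 -0.0354  0.1231] [-1.800e+02  1.000e-02 -5.152e+01]
[ 0.2 -0.5 -5.5] [-0.03  0.16 -0.01] [ 0.4757 -0.0354  0.1229] [ 1.7998e+02  1.0000e-02 -5.1510e+01]
```

View pics/side18.png

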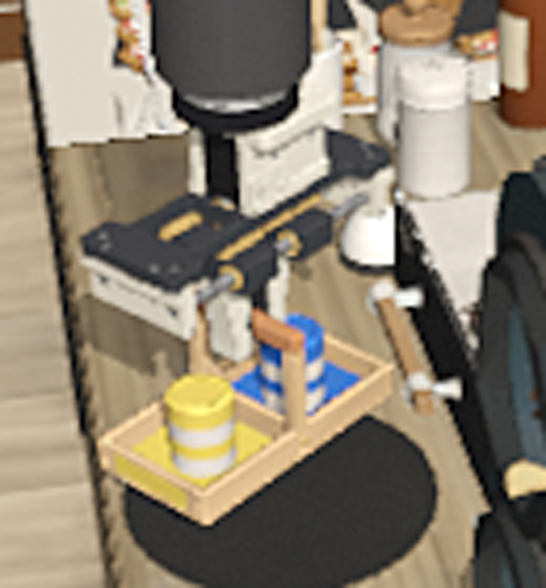

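```bash
python3 -m inch '0 0 -.002 0 0 0 0;0 0 -.004 0 0 0 0;0 0 -.006 0 0 0 0;0 0 -.006 0 0 0 0;0 0 -.006 0 0 0 0;0 0 -.006 0 0 0 0;0 0 -.006 0 0 0 0;0 0 -.006 0 0 0 0;0 0 -.006 0 0 0 0;0 0 -.006 0 0 0 0;0 0 -.006 0 0 0 0;0 0 -.006 0 0 0 0;0 0 -.006 0 0 0 0;0 0 -.006 0 0 0 0;0 0 -.004 0 0 0 0;0 0 -.002 0 0 0 0;0 0 0 0 0 0 0;0 0 0 0 0 0 0;0 0 0 0 0 0 0;0 0 0 0 0 0 0'
python3 - <<'E'
from h import *
for i in range(2):
    s=r.get_state(); print(s['contact_force'].round(1),s['moment'].round(2),s['tcp_pos'].round(4),s['eef_rot'].round(2)); im=r.capture("side"); 
a=cv2.resize(im[130:290,240:370,::-1],None,fx=3.7,fy=3.7,interpolation=2)
cv2.imwrite("pics/side19.png",a)
p=s['tcp_pos']; b=cv2.resize(im[170:290,240:370,::-1],None,fx=5,fy=5,interpolation=2)
wire("side",b,p[0],p[1],128.4,5,(240,170),z0=p[2]-.067); cv2.imwrite("pics/side19w.png",b)
im=r.capture("top"); cv2.imwrite("pics/top19.png",im[:,:,::-1])
E
```

```text
time_s: 28.75
tcp_pos: [0.4757, -0.0354, 0.2068]
eef_rot: [180.0, 0.0, -51.5]
contact_force: [0.6, -0.8, -5.8]
gripper_width: 0.0113
[ 0.6 -0.8 -5.8] [-0.02  0.12  0.03] [ 0.4757 -0.0354  0.2068] [ 1.7996e+02  2.0000e-02 -5.1510e+01]
[ 0.1 -0.3 -5. ] [-0.01  0.12  0.04] [ 0.4758 -0.0354  0.2068] [ 1.7997e+02  1.0000e-02 -5.1510e+01]
```

View pics/side19.png

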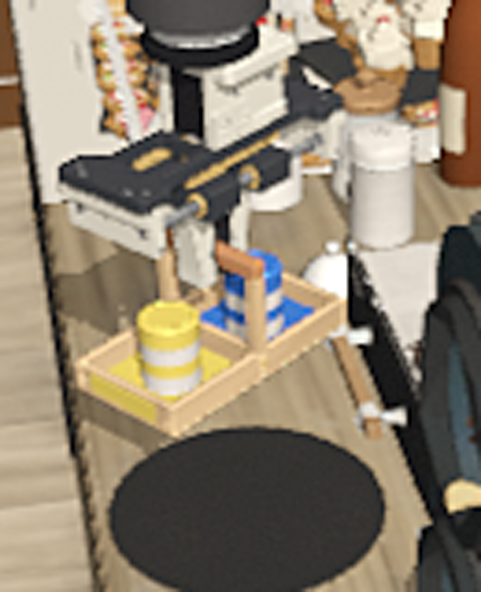

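View pics/side19w.png

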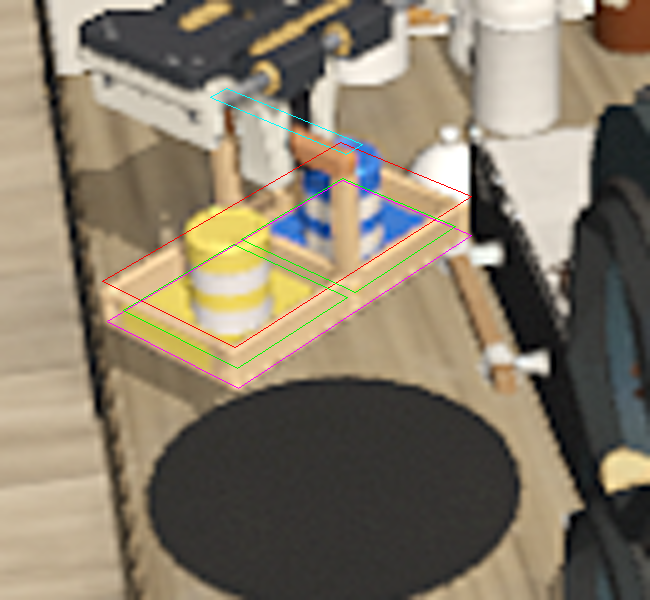

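View pics/top19.png

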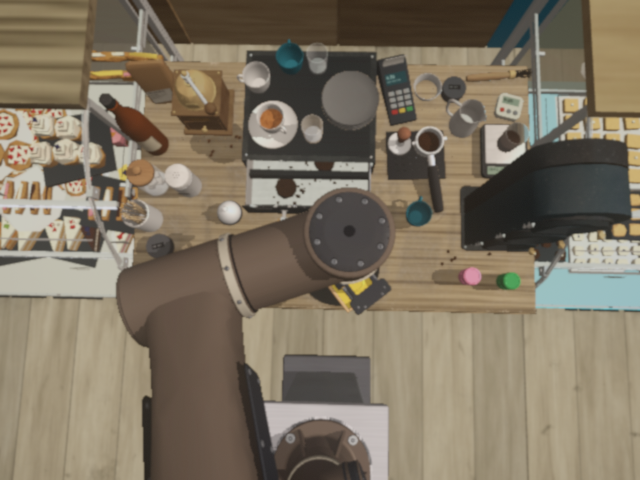

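Run:
```python
from h import *
im=r.capture("side")[:,:,::-1]; cv2.imwrite("pics/side20f.png",im)
b=cv2.resize(im[195:255,255:340],None,fx=9,fy=9,interpolation=2); cv2.imwrite("pics/z_now.png",b)
a=cv2.imread("pics/side11f.png"); b=cv2.resize(a[228:294,266:348],None,fx=9,fy=9,interpolation=2); cv2.imwrite("pics/z_pre.png",b)
```

```text
(no output)
```

View pics/z_now.png

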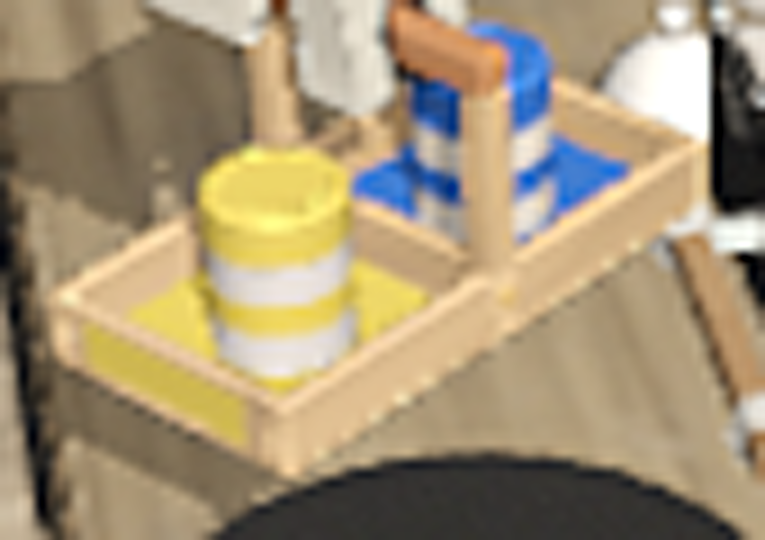

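View pics/z_pre.png

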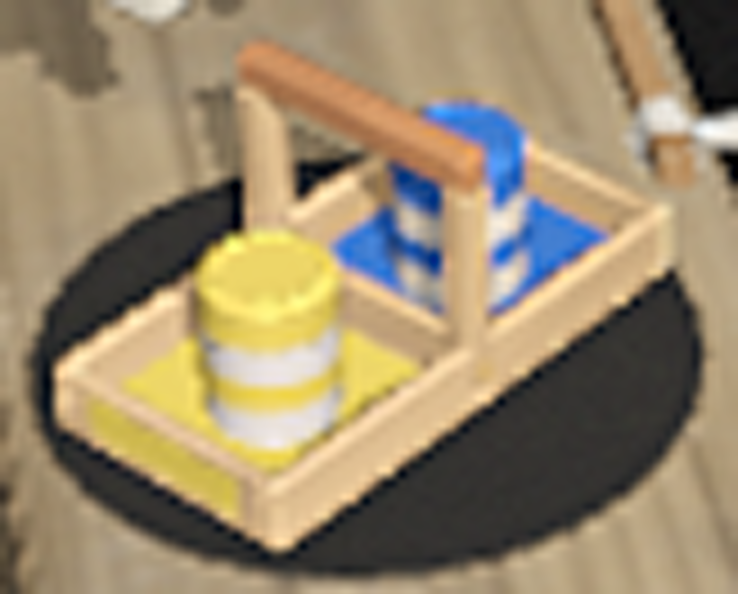

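Run:
```python
from h import *
from scipy.optimize import least_squares
from scipy.spatial.transform import Rotation as Ro
M=np.array([(.046,.089,.024),(-.046,.089,.024),(-.046,-.089,.024),(-.046,.089,0),(.046,.089,0),(-.046,-.089,0),(-.046,0,.093)])
N=np.array([(62,298),(280,408),(708,145),(290,475),(62,355),(705,208),(505,50)])/9+[255,195]-.5
P=np.array([(60,382),(265,490),(668,212),(280,552),(60,425),(668,268),(480,150)])/9+[266,228]-.5
R0=Ro.from_euler('z',128.4,degrees=True)
for nm,U,z in(("pre",P,.004),("now",N,.14)):
    f=lambda v:np.ravel([proj("side",(Ro.from_rotvec(v[3:])*R0).apply(m)+v[:3])-u for m,u in zip(M,U)])
    s=least_squares(f,[.49,-.036,z,0,0,0],x_scale=[.1]*3+[.3]*3); 
    up=(Ro.from_rotvec(s.x[3:])*R0).apply([0,0,1]); print(nm,s.x[:3].round(4),np.degrees(s.x[3:]).round(1),"up",up.round(3),"rms",s.fun.std().round(2))
```

```text
pre [ 0.4949 -0.0238 -0.0083] [-1.2 -0.7 -0.8] up [-0.013  0.022  1.   ] rms 0.66
now [ 0.4781 -0.016   0.1238] [-0.6 -0.  -0.6] up [-0.001  0.01   1.   ] rms 0.54
```

Run:
```python
from plant import r
s=r.get_state(); print(s['time_s'],s['tcp_pos'],s['qd'].round(2),s['gripper_width'])
print(r.close_job())
```

```text
28.95 [ 0.47588949 -0.0353883   0.20701497] [-0.05 -0.13  0.11 -0.03  0.03 -0.03] 0.011654347931803321
the job is handed in; nothing more can be done
None
```

Both tins are upright in the bays of their own colour. The caddy was held by its handle bar, level and still, about 13.5 cm above the mat when I handed the job in at 28.95 s.

- **Lift not perfectly straight:** about 2 cm up, the caddy's blue-end corner touched a knob of the espresso machine. The force reading was only about 2–3 N. I lowered it 4 mm, shifted it about 15 mm towards the robot, then lifted straight up. After that the force was just the weight (about 5 N) with almost no moment.
- **Placing:** I lowered each tin until it touched the floor of its bay (8 N for blue, 2 N for yellow) and then released it.
- **Level check:** a pose fit to the side picture before and after the lift gave the same tilt to within about 1°, which is the noise of that fit. Its absolute position was 1–2 cm off the measured tool position, so I used it only to compare tilt. The tool reads level to within 0.05°.
- **Bystanders:** I moved nothing near the bell, the teal cup or the leveller, and in the last top picture they look to be where they started.

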